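Close up the marking cell

ROBOT

A 6-joint arm with a two-finger parallel gripper is mounted at the origin on the work surface. World frame = base frame: x ahead of the robot, y to its left, z up, the work surface at z = 0. Lengths are in m, angles in rad, forces in N, time in s.
With the tool pointing down it reaches from about 0.3 to 0.775 m from the base axis. Payload 14.6 kg.
Tool frame: the origin (TCP) lies between the finger pads; the fingertips stand 11 mm ahead of it and the grasp point (between the pads) lies 8 mm behind it (ctrl.nose_length is the distance from the TCP to the fingertips, in m); z points along the fingers, x is the direction in which the jaws open and shut, and the axes are right-handed (so a half turn about z gives the same grasp; the last joint's range is limited). The gripper opens to 94 mm and grips with 3 to 60 N. Pads are 16 mm wide; open, the fingers measure 119 mm over their backs; the gripper's body (75 mm by 177 mm) begins 78 mm behind the grasp point.
Start: joints at [-1.292, 0.3, 1.521, -0, 1.321, -0.067], TCP at [0.186, -0.517, 0.216] pointing down, gripper open.
Joint ranges: [-3.03, 3.03], [-0.79, 2.21], [0.23, 2.52], [-1.04, 4.18], [0, 3.07], [-2.55, 2.55]. Speed limits (rad/s): [2.22, 2.22, 2.57, 3.14, 3.14, 3.14].

INTERFACE

Orientations are given as [roll, pitch, yaw] about the fixed x, y, z axes, in that order (R = Rz(yaw) Ry(pitch) Rx(roll)).
In Python, from station import ctrl gives the robot as it stands.
- The arm moves only by the tool jog_arm, never from a script. Its argument "increments" is a list of rows, each an object with "delta_pos": the shift along the world's x, y, z in units of 0.25 m (1.0 is 0.25 m), a list of three; "dr": the turn, a rotation vector about the world's x, y, z in units of 0.5 rad (1.0 is 0.5 rad), a list of three. A call has 1 to 20 rows; each row is the pose to reach, as a shift and turn from the pose commanded when the call began; what a row does not reach only later rows make up. A row lasts 1/10 s, in which the tool goes at most 50 mm and 8.59 degrees, less where a joint would pass 70% of its speed; a pose out of reach is approached as far as the arm can. A call with a number of a shift or a turn outside -1 to 1 is refused whole. A call with a gripper value outside its range is refused whole. "fingers" is the gripper's target within -1 to 1 (shut at 1, half-way at 0, fully open at -1), set as the call begins (left out, the last holds). The fingers move at their own pace and stop on an object; "squeeze" is the grip in N (left out, the last holds). Time passes only in rows, so rows that repeat a pose let the fingers close. It gives the time, the measured TCP pose, the force and the opening at its end, in the units of the state.
- ctrl.get_obs(): the state, without advancing time (a new reading comes with each control period).
- ctrl.camera(name): name is "side" or "top"; returns the picture (420x560x3 uint8, red, green, blue); there is no depth.
- ctrl.camera_info(name): a dict with "vertical_fov" (degrees; the focal length in pixels is half the picture's height over the tangent of half this angle, whatever the lens; pixels are square), "cx", "cy" (the principal point, pixels), "rvec" (rotation vector, rad) and "tvec" (3), from world to camera coordinates, as OpenCV has them. Camera axes: x right, y down, z forward; pixel columns grow to the right and rows downward; lengths in m; the calibration is good to about 2 mm. A picture is of the moment at which its call begins. camera_info takes no time and is no camera call.
- ctrl.hand_in(): hands the job in, once; it reports no verdict.
The state is a dict: "time_s": time; "qpos": joint angles; "joint_vel": joint speeds; "tau": joint torques, N m; "ee_pos": TCP position; "eef_rot": TCP orientation; "force": force on the tool from outside, world axes, zero at the start; "moment": the same for the moment, N m; "grip_width": finger opening in m.
Only numpy, scipy, OpenCV 4.12 (cv2) and the standard library are available. Lean on these libraries where they do the work, as an engineer would, in place of code of your own. Each camera call takes 0.05 s, during which the arm holds its last target. There are 200 camera calls.

TASK

Close up the laser marking cell by pushing with the fingertips: push the blue drawer fully shut, then push the amber lid down flat, then push the yellow catch on top towards the robot's left, all the way home. Grip and lift nothing, and leave everything else on the bench standing where it is.

Things in the scene. Friction and masses are not known exactly. Their poses are not given: they have to be found in the camera images.
- cell: low white marking cell fixed to the table. Origin on the table under the middle of its low part; x points away from the robot (square to the drawer front, inwards), y left, z up; its yaw varies. Low part: x -120 to +120 mm, y -120 to +120 mm, flat top at z 110 mm, with a window in the top under the lid. Behind it a blue block, x 120 to 230 mm, top at z 150 mm
- drawer (a joint): blue-fronted drawer in the front of the cell: how far it is out, in m. 0 = fully shut against its stop (front level with the front edge of the cell's top); starts 0.06 to 0.10 out. Slides along the cell's x axis with about 2 N of friction and stays where left; no handle. A steel sleeve 44 mm in diameter is clamped in a dark-red cradle inside it, below the top of the front
- drawer_front (a point): point on the outer face of the drawer front, halfway across, 80 mm above the table; the face is upright, 234 mm wide, z 8 to 98 mm, panel 15 mm thick. Axes as the cell's
- lid (a joint): amber lid with black rim on top of the cell, angle in rad: 0 = shut, lying flat on the cell's top; starts 0.55 to 0.95 open. Stiff hinge at its far edge: it stays at any angle, and about 2 to 3 N downwards at mid-lid closes it
- lid_hinge (a point): middle of the lid's hinge line (along the cell's y) at cell x +80 mm, z 110 mm, underside of the lid. The lid is 130 mm from hinge to free edge (towards the robot), 200 mm wide, 8 mm thick. A small steel tab 22 mm wide sticks out 20 mm beyond the free edge, 45 mm to the left of the middle
- lid_edge (a point): middle of the lid's free edge, on its upper face
- catch (a joint): yellow catch on the front strip of the cell's top: travel in m along the cell's +y (to the robot's left). 0 = fully open (right), 0.06 = fully home against its stop, its steel tongue over the lid's tab; starts 0 to 0.015. About 2 N of friction, stays where left
- catch_top (a point): centre of the top face of the catch's yellow grip, which is 26 mm along x, 32 mm along y and 26 mm tall (the topmost 4 mm step in by 2 to 3 mm all round); its top is 140 mm above the table, its underside 114 mm, on a 4 mm track 24 mm wide. It runs along cell x -85 mm, from cell y -20 mm (open) to +40 mm (home)
- steel_sleeve: bystander, loose: steel tube standing upright, 48 mm diameter, 90 mm tall, beside the drawer
- white_tube: bystander, loose: white plastic tube standing upright, 52 mm diameter, 85 mm tall, beside the drawer
- black_tube: bystander, loose: black tube standing upright, 46 mm diameter, 75 mm tall
- jar: bystander, loose: clear jar with green cap, 56 mm diameter, 80 mm tall
- spare_cradle: bystander, loose: loose dark-red grooved block with an upright aluminium end plate, 70 x 100 x 40 mm, plate 90 mm tall
- driver: bystander, loose: screwdriver lying on the table

How it is judged:
By the outcome, as a careful person would: the job done as asked, in the order asked, and still so for the second after the job is handed in, with the robot touching nothing.
It also fails if it takes over 59 s, if anything falls off the work surface, if the arm or the gripper's body presses on something with over 40 N, if the wrist force passes 120 N, or if a joint passes its speed limit or range.

## Working session

There is one attempt and no reset: what is moved stays moved. The work goes in short steps, Python scripts to look and compute and a tool call to move; the robot and the scene stay as the last step left them, time stands still between calls to the robot, and variables do not carry over. Pictures are saved under pics/ and viewed, and the job is handed in when it is done.

Besides the shell and the picture viewer there is one more tool, called after "Request:" as name(argument=value, ...), one argument or row to a line, values as JSON. jog_arm: Moves the arm, as the interface text tells. Its arguments: {"type":"object","properties":{"increments":{"type":"array"},"fingers":{"type":"number"},"squeeze":{"type":"number"}},"required":["increments"]}

```bash
mkdir -p pics
cat > h.py <<'E'
import numpy as np, cv2
from station import ctrl
def snap(n,f):
    im=ctrl.camera(n); cv2.imwrite(f'pics/{f}.png',im[:,:,::-1]); return im
def cam(n):
    i=ctrl.camera_info(n); f=210/np.tan(np.radians(i['vertical_fov'])/2)
    K=np.array([[f,0,i['cx']],[0,f,i['cy']],[0,0,1]]); R=cv2.Rodrigues(np.array(i['rvec'],float))[0]
    return K,R,np.array(i['tvec'],float).ravel(),i
def ray(n,uv,z):
    K,R,t,_=cam(n); c=-R.T@t; d=R.T@np.linalg.inv(K)@np.array([uv[0],uv[1],1.]); return c+d*(z-c[2])/d[2]
def proj(n,P):
    K,R,t,_=cam(n); p=(R@np.atleast_2d(P).T).T+t; p=p@K.T; return p[:,:2]/p[:,2:]
E
python3 - <<'E'
from h import *
for n in('side','top'):
    snap(n,n+'0'); K,R,t,i=cam(n); print(i, -R.T@t)
print(ctrl.get_obs())
E
```

```text
{'vertical_fov': 51.994068153787694, 'cx': 271.9515988313315, 'cy': 208.2773401944167, 'rvec': array([ 0.726709  , -2.58755985,  1.14380141]), 'tvec': array([0.51483925, 0.27969126, 1.03398413])} [0.13770454 0.75992924 0.90330219]
{'vertical_fov': 56.13784304665947, 'cx': 269.9246935498654, 'cy': 211.0234859685985, 'rvec': array([ 2.10838228, -2.15666146,  0.17947512]), 'tvec': array([0.02073698, 0.59917499, 1.19446719])} [0.3900233  0.00816968 1.27828309]
{'time_s': 0.1, 'qpos': array([-1.29161651e+00,  3.00378658e-01,  1.52151937e+00, -3.32245555e-05,
        1.32065037e+00, -6.66349518e-02]), 'joint_vel': array([-0.00091884, -0.00314493, -0.00097045, -0.00126322, -0.00015137,
       -0.00152874]), 'tau': array([ 9.36254764e-04, -5.32646942e+01, -3.53283834e+01,  7.09441979e-02,
        2.35002738e-02, -4.80400274e-05]), 'ee_pos': array([ 0.18634244, -0.51724551,  0.21596312]), 'eef_rot': array([-3.14156113e+00,  9.55772941e-04, -1.22497331e+00]), 'force': array([ 0.77750207, -0.45634254,  0.32455472]), 'moment': array([-0.06415484,  0.00524607, -0.00155077]), 'grip_width': 0.0939653515073235}
```

View pics/side0.png

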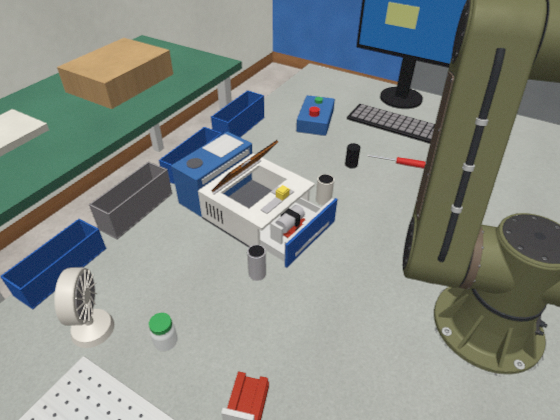

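View pics/top0.png

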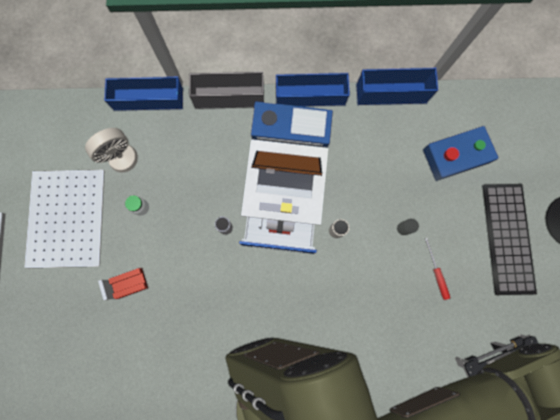

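The top view shows the cell with its top at about (285,180), the drawer front at about (278,246) and the yellow catch at (287,206). The steel sleeve is at (223,226) and the white tube at (341,229). I'll measure these next.

Run:
```python
from h import *
T=cv2.imread('pics/top0.png'); S=cv2.imread('pics/side0.png')
def blobs(im,lo,hi,box,k=2):
    m=cv2.inRange(cv2.cvtColor(im,cv2.COLOR_BGR2HSV),lo,hi); z=np.zeros_like(m); x0,y0,x1,y1=box; z[y0:y1,x0:x1]=m[y0:y1,x0:x1]
    cs=cv2.findContours(z,0,2)[0]; return sorted(cs,key=cv2.contourArea)[::-1][:k]
for nm,im,n,bx in(('T',T,'top',(230,190,330,260)),('S',S,'side',(180,130,350,270))):
    c=blobs(im,(20,120,120),(35,255,255),bx)[0]; m=cv2.moments(c); uv=(m['m10']/m['m00'],m['m01']/m['m00']); print(nm,'catch',uv,ray(n,uv,.135),cv2.boundingRect(c))
c=blobs(T,(100,120,60),(125,255,255),(230,225,330,260))[0]; r=cv2.minAreaRect(c); b=cv2.boxPoints(r); print('front',r,b.tolist())
for p in b: print(ray('top',p,.098))
c=blobs(T,(100,120,40),(125,255,255),(240,95,340,150))[0]; r=cv2.minAreaRect(c); print('block',r)
for p in cv2.boxPoints(r): print(p,ray('top',p,.15))
for f,im,(x0,y0,x1,y1) in(('t',T,(205,90,355,265)),('s',S,(165,120,350,285))):
    k=3; cv2.imwrite(f'pics/crop_{f}.png',cv2.resize(im[y0:y1,x0:x1],None,fx=k,fy=k,interpolation=cv2.INTER_CUBIC))
```

```text
T catch (286.0, 207.5) [ 0.59457287 -0.04039664  0.135     ] (282, 204, 9, 8)
S catch (281.984126984127, 192.30014430014427) [ 0.58945714 -0.03101344  0.135     ] (276, 186, 13, 14)
front ((277.4371337890625, 247.04995727539062), (75.536865234375, 2.668344736099243), 6.519801616668701) [[239.761474609375, 244.08702087402344], [240.064453125, 241.43592834472656], [315.11279296875, 250.0128936767578], [314.809814453125, 252.6639862060547]]
[0.492966   0.09986895 0.098     ]
[0.50090415 0.09888395 0.098     ]
[ 0.47015148 -0.12517438  0.098     ]
[ 0.46228144 -0.12394135  0.098     ]
block ((295.38934326171875, 116.71721649169922), (84.56037902832031, 51.15269470214844), 5.19442892074585)
[250.96721 138.36066] [0.80504839 0.05918174 0.15      ]
[255.59837   87.418045] [0.96858387 0.04261851 0.15      ]
[339.81146  95.07378] [ 0.93732784 -0.21449345  0.15      ]
[335.1803  146.01639] [ 0.77516815 -0.19217111  0.15      ]
```

View pics/crop_t.png

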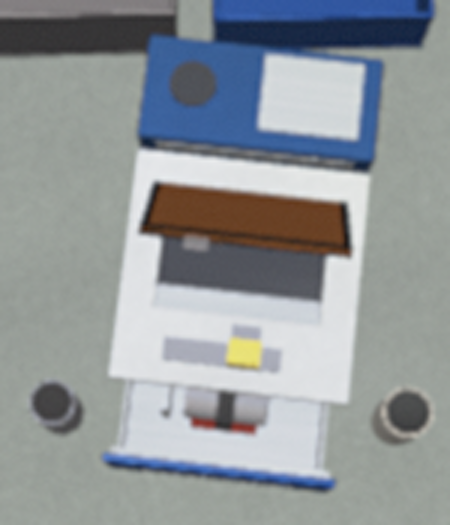

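View pics/crop_s.png

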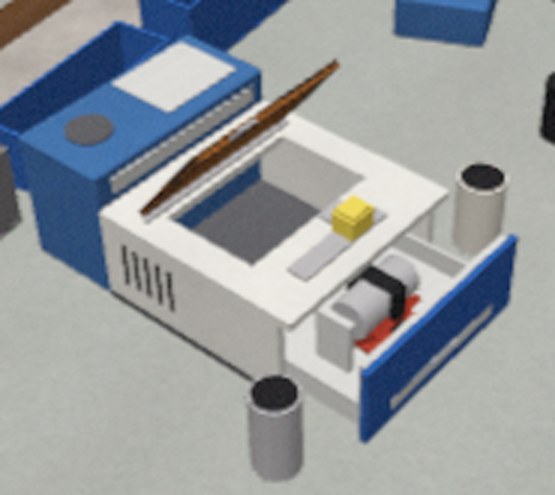

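```bash
cat >> h.py <<'E'
def toW(p,pose):
    x,y,w=pose; c,s=np.cos(w),np.sin(w); return np.array([x+c*p[0]-s*p[1],y+s*p[0]+c*p[1],p[2]])
def toC(P,pose):
    x,y,w=pose; c,s=np.cos(w),np.sin(w); d=P[:2]-np.array([x,y]); return np.array([c*d[0]+s*d[1],-s*d[0]+c*d[1],P[2]])
E
python3 - <<'E'
from h import *
from scipy.optimize import least_squares
C={(-.12,.12):(109,377),(-.12,-.12):(349,403),(.12,.12):(138,150),(.12,-.12):(370,172)}
W={k:ray('top',(205+(v[0]+.5)/3-.5,90+(v[1]+.5)/3-.5),.11) for k,v in C.items()}
for k,v in W.items(): print(k,v)
f=lambda q:np.concatenate([(toW((*k,.11),q)-v)[:2] for k,v in W.items()])
r=least_squares(f,[.6,0,-.14]); q=r.x; print('pose',q,np.degrees(q[2]),r.fun*1e3)
print('catch T',toC(ray('top',(286,207.5),.135),q),'S',toC(ray('side',(282,192.3),.135),q))
for n,uv in(('top',(241.3,215.7)),):pass
for p in((239.76,244.1),(314.8,252.66)): print('front',toC(ray('top',p,.098),q))
# lid lower rim of free edge midpoint: arc intersection
uv=(205+245.5/3,90+242/3)
for a in np.arange(.5,1.05,.05):
    P=toW((.08-.13*np.cos(a),0,.11+.13*np.sin(a)),q); print(round(a,2),proj('top',P)[0],proj('side',toW((.08-.13*np.cos(a),-.1,.11+.13*np.sin(a)),q))[0])
print('lidpx',uv,'side corner px',165+337/3,120+62/3)
print('sideproj corners',proj('side',[toW((*k,.11),q) for k in C])*1)
E
```

```text
(-0.12, 0.12) [0.5782419  0.09439463 0.11      ]
(-0.12, -0.12) [ 0.5465167  -0.14465469  0.11      ]
(0.12, 0.12) [0.81553524 0.0619843  0.11      ]
(0.12, -0.12) [ 0.78616853 -0.17691615  0.11      ]
pose [ 0.68161559 -0.04129798 -0.13095055] -7.502913778895281 [ 0.07029624 -1.05082599  0.45711198  0.05331645  0.72213424  0.02111719
 -1.24954246  0.97639235]
catch T [-0.08641518 -0.01047212  0.135     ] S [-0.09274614 -0.00186524  0.135     ]
front [-0.20550663  0.11532474  0.098     ]
front [-0.20665632 -0.11054553  0.098     ]
0.5 [284.70903762 187.03025911] [287.02573103 157.26734198]
0.55 [284.89180676 185.47995138] [286.17500749 155.26299909]
0.6 [285.08401896 183.83587778] [285.24409118 153.26515023]
0.65 [285.2851987  182.10193898] [284.23547474 151.28001673]
0.7 [285.4948249  180.28247185] [283.15196139 149.31382608]
0.75 [285.71233198 178.38224288] [281.9966553 147.3727814]
0.8 [285.93711133 176.40643776] [280.7729498  145.46303054]
0.85 [286.16851316 174.36064708] [279.48451331 143.59063507]
0.9 [286.40584889 172.25084796] [278.13527325 141.76153945]
0.95 [286.64839384 170.08338166] [276.72939787 139.98154084]
1.0 [286.89539043 167.86492733] [275.27127643 138.25625962]
lidpx (286.8333333333333, 170.66666666666669) side corner px 277.3333333333333 140.66666666666666
sideproj corners [[261.41039733 227.30790671]
 [313.98054312 182.32190356]
 [197.31434007 190.32629392]
 [252.04839907 152.71112962]]
```

Request:
jog_arm(
  increments=[
    {"delta_pos": [0.2,0.2,0],"dr": [0,0,-0.2]},
    {"delta_pos": [0.3,0.4,0],"dr": [0,0,-0.4]},
    {"delta_pos": [0.4,0.6,0],"dr": [0,0,-0.6]},
    {"delta_pos": [0.45,0.8,0],"dr": [0,0,-0.8]},
    {"delta_pos": [0.5,1.0,0],"dr": [0,0,-0.954]},
    {"delta_pos": [0.5,1.0,0],"dr": [0,0,-0.954]},
    {"delta_pos": [0.5,1.0,0],"dr": [0,0,-0.954]},
  ],
  fingers=1,
  squeeze=10,
)

```text
time_s: 0.8
ee_pos: [0.3121, -0.2646, 0.2166]
eef_rot: [-3.141, 0.0, -1.699]
force: [-0.9, -0.6, -0.0]
grip_width: 0.0411
```

Request:
jog_arm(
  increments=[
    {"delta_pos": [0.1,0.2,0],"dr": [0,0,0]},
    {"delta_pos": [0.2,0.4,0],"dr": [0,0,0]},
    {"delta_pos": [0.3,0.6,0],"dr": [0,0,0]},
    {"delta_pos": [0.4,0.8,0],"dr": [0,0,0]},
    {"delta_pos": [0.47,1.0,0],"dr": [0,0,0]},
    {"delta_pos": [0.47,1.0,0],"dr": [0,0,0]},
    {"delta_pos": [0.47,1.0,0],"dr": [0,0,0]},
  ],
)

```text
time_s: 1.5
ee_pos: [0.4297, -0.0156, 0.2161]
eef_rot: [3.141, 0.0, -1.699]
force: [-0.8, 0.5, -0.7]
grip_width: 0.0008
```

Request:
jog_arm(
  increments=[
    {"delta_pos": [0,0.03,-0.15],"dr": [0,0,0]},
    {"delta_pos": [0,0.03,-0.3],"dr": [0,0,0]},
    {"delta_pos": [0,0.03,-0.45],"dr": [0,0,0]},
    {"delta_pos": [0,0.03,-0.52],"dr": [0,0,0]},
    {"delta_pos": [0,0.03,-0.52],"dr": [0,0,0]},
  ],
)

```text
time_s: 2.0
ee_pos: [0.4276, -0.0109, 0.0844]
eef_rot: [3.137, -0.0, -1.703]
force: [-0.3, -0.3, 0.8]
grip_width: 0.0005
```

Run:
```python
from h import *
snap('side','s1'); o=ctrl.get_obs(); q=(.6816,-.0413,-.131)
print(o['ee_pos'],o['force'],toC(o['ee_pos'],q))
for x in(-.15,-.135,-.13,-.126,-.12): print(x,toW((x,0,.086),q)-o['ee_pos'])
```

```text
[ 0.42855568 -0.0108827   0.08602567] [ 0.05067177  0.12984365 -0.10373202] [-0.25484946 -0.0028974   0.08602567]
-0.15 [ 1.04329558e-01 -1.08234533e-02 -2.56747459e-05]
-0.135 [ 1.19201035e-01 -1.27828379e-02 -2.56747459e-05]
-0.13 [ 1.24158193e-01 -1.34359661e-02 -2.56747459e-05]
-0.126 [ 1.28123920e-01 -1.39584687e-02 -2.56747459e-05]
-0.12 [ 1.34072511e-01 -1.47422225e-02 -2.56747459e-05]
```

View pics/s1.png

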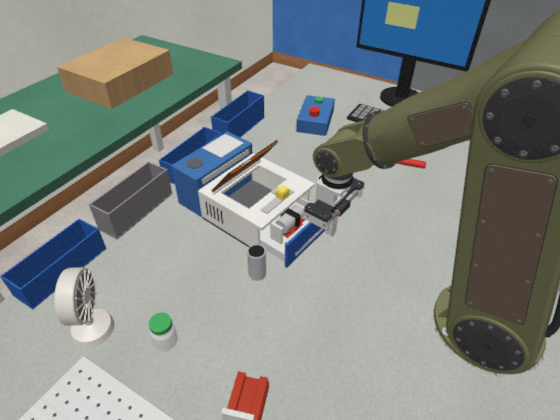

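The shut fingers stand in front of the drawer at about (325,225), clear of both tubes. I'll push along the cell's x.

Request:
jog_arm(
  increments=[
    {"delta_pos": [0.06,-0.006,0],"dr": [0,0,0]},
    {"delta_pos": [0.1,-0.01,0],"dr": [0,0,0]},
    {"delta_pos": [0.14,-0.014,0],"dr": [0,0,0]},
    {"delta_pos": [0.18,-0.018,0],"dr": [0,0,0]},
    {"delta_pos": [0.22,-0.022,0],"dr": [0,0,0]},
    {"delta_pos": [0.26,-0.026,0],"dr": [0,0,0]},
    {"delta_pos": [0.3,-0.03,0],"dr": [0,0,0]},
    {"delta_pos": [0.34,-0.034,0],"dr": [0,0,0]},
    {"delta_pos": [0.38,-0.038,0],"dr": [0,0,0]},
    {"delta_pos": [0.42,-0.042,0],"dr": [0,0,0]},
    {"delta_pos": [0.44,-0.045,0],"dr": [0,0,0]},
    {"delta_pos": [0.46,-0.048,0],"dr": [0,0,0]},
    {"delta_pos": [0.46,-0.048,0],"dr": [0,0,0]},
  ],
)

```text
time_s: 3.35
ee_pos: [0.5446, -0.0219, 0.0865]
eef_rot: [-3.141, 0.0, -1.702]
force: [0.5, -0.6, -0.5]
grip_width: 0.0007
```

Request:
jog_arm(
  increments=[
    {"delta_pos": [0.012,-0.002,0],"dr": [0,0,0]},
    {"delta_pos": [0.024,-0.003,0],"dr": [0,0,0]},
    {"delta_pos": [0.032,-0.004,0],"dr": [0,0,0]},
    {"delta_pos": [0.032,-0.004,0],"dr": [0,0,0]},
  ],
)

```text
time_s: 3.75
ee_pos: [0.5518, -0.0229, 0.0865]
eef_rot: [3.141, -0.0, -1.702]
force: [-3.6, 1.2, 2.2]
grip_width: 0.0004
```

Request:
jog_arm(
  increments=[
    {"delta_pos": [0.01,-0.001,0],"dr": [0,0,0]},
    {"delta_pos": [0.02,-0.002,0],"dr": [0,0,0]},
    {"delta_pos": [0.02,-0.002,0],"dr": [0,0,0]},
  ],
)

```text
time_s: 4.05
ee_pos: [0.5519, -0.023, 0.0864]
eef_rot: [3.128, -0.001, -1.702]
force: [-50.2, 2.8, 32.2]
grip_width: 0.0006
```

Run:
```python
from h import *
im=snap('top','t2'); cv2.imwrite('pics/t2c.png',cv2.resize(im[90:265,205:355,::-1],None,fx=3,fy=3,interpolation=cv2.INTER_CUBIC)); o=ctrl.get_obs(); q=(.6816,-.0413,-.131)
print(o['ee_pos'],o['force'],toC(o['ee_pos'],q))
```

```text
[ 0.55191607 -0.02296024  0.08644114] [-50.25033252   3.22885882  31.63644333] [-0.13096841  0.00124257  0.08644114]
```

View pics/t2c.png

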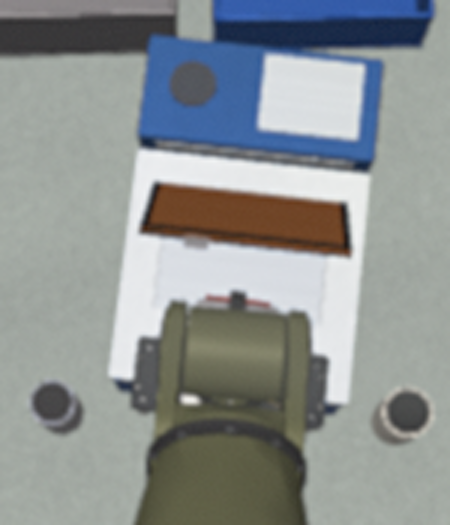

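The drawer hit a hard stop at the expected place, with the finger in contact with the front face at cell x ≈ -0.12. I'll back off, lift, and move over the lid.

Request:
jog_arm(
  increments=[
    {"delta_pos": [-0.03,0,0],"dr": [0,0,0]},
    {"delta_pos": [-0.1,0.01,0],"dr": [0,0,0]},
    {"delta_pos": [-0.1,0.01,0.15],"dr": [0,0,0]},
    {"delta_pos": [-0.1,0.01,0.3],"dr": [0,0,0]},
    {"delta_pos": [-0.1,0.01,0.45],"dr": [0,0,0]},
    {"delta_pos": [-0.1,0.01,0.6],"dr": [0,0,0]},
    {"delta_pos": [-0.1,0.01,0.72],"dr": [0,0,0]},
    {"delta_pos": [-0.1,0.01,0.72],"dr": [0,0,0]},
  ],
)

```text
time_s: 4.9
ee_pos: [0.5333, -0.0211, 0.2709]
eef_rot: [-3.134, 0.0, -1.702]
force: [0.3, 0.2, 0.4]
grip_width: 0.0003
```

Request:
jog_arm(
  increments=[
    {"delta_pos": [0.1,-0.01,0],"dr": [0,0,0]},
    {"delta_pos": [0.2,-0.02,0],"dr": [0,0,0]},
    {"delta_pos": [0.3,-0.03,0],"dr": [0,0,0]},
    {"delta_pos": [0.4,-0.05,0],"dr": [0,0,0]},
    {"delta_pos": [0.5,-0.06,0],"dr": [0,0,0]},
    {"delta_pos": [0.6,-0.07,0],"dr": [0,0,0]},
    {"delta_pos": [0.66,-0.08,0],"dr": [0,0,0]},
    {"delta_pos": [0.66,-0.08,0],"dr": [0,0,0]},
  ],
)

```text
time_s: 5.7
ee_pos: [0.6978, -0.0412, 0.2642]
eef_rot: [3.14, -0.0, -1.702]
force: [0.6, 0.4, -0.8]
grip_width: 0.0005
```

Run:
```python
from h import *
im=snap('side','s3'); cv2.imwrite('pics/s3c.png',cv2.resize(im[90:285,165:365,::-1],None,fx=3,fy=3,interpolation=cv2.INTER_CUBIC)); o=ctrl.get_obs(); q=(.6816,-.0413,-.131)
print(o['ee_pos'],o['force'],toC(o['ee_pos'],q))
```

```text
[ 0.6970286  -0.04100575  0.2647746 ] [-0.42044083  0.32817197 -0.15720938] [0.01525797 0.0023071  0.2647746 ]
```

View pics/s3c.png

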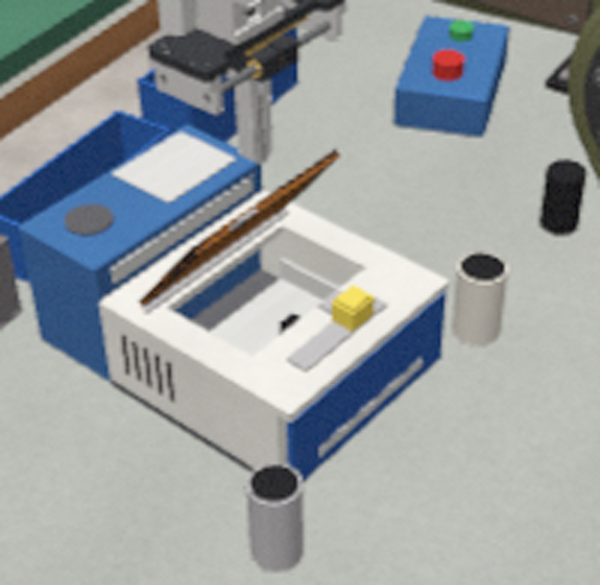

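The drawer is flush in the front face, about (365,395) in the crop, and both tubes are standing. The fingers are above the lid, so I'll press down.

Request:
jog_arm(
  increments=[
    {"delta_pos": [0,0,-0.05],"dr": [0,0,0]},
    {"delta_pos": [0,0,-0.1],"dr": [0,0,0]},
    {"delta_pos": [0,0,-0.15],"dr": [0,0,0]},
    {"delta_pos": [0,0,-0.19],"dr": [0,0,0]},
    {"delta_pos": [0,0,-0.23],"dr": [0,0,0]},
    {"delta_pos": [0,0,-0.27],"dr": [0,0,0]},
    {"delta_pos": [0,0,-0.31],"dr": [0,0,0]},
    {"delta_pos": [0,0,-0.35],"dr": [0,0,0]},
    {"delta_pos": [0,0,-0.39],"dr": [0,0,0]},
    {"delta_pos": [0,0,-0.43],"dr": [0,0,0]},
    {"delta_pos": [0,0,-0.46],"dr": [0,0,0]},
    {"delta_pos": [0,0,-0.49],"dr": [0,0,0]},
    {"delta_pos": [0,0,-0.51],"dr": [0,0,0]},
    {"delta_pos": [0,0,-0.52],"dr": [0,0,0]},
    {"delta_pos": [0,0,-0.52],"dr": [0,0,0]},
  ],
)

```text
time_s: 7.25
ee_pos: [0.6969, -0.0409, 0.1361]
eef_rot: [3.141, 0.0, -1.702]
force: [0.3, -0.7, 0.9]
grip_width: 0.0007
```

Request:
jog_arm(
  increments=[
    {"delta_pos": [0,0,-0.008],"dr": [0,0,0]},
    {"delta_pos": [0,0,-0.016],"dr": [0,0,0]},
    {"delta_pos": [0,0,-0.022],"dr": [0,0,0]},
    {"delta_pos": [0,0,-0.022],"dr": [0,0,0]},
  ],
)

```text
time_s: 7.65
ee_pos: [0.6969, -0.0409, 0.1307]
eef_rot: [3.141, 0.0, -1.702]
force: [0.2, 0.7, 0.2]
grip_width: 0.0005
```

Request:
jog_arm(
  increments=[
    {"delta_pos": [0,0,-0.004],"dr": [0,0,0]},
    {"delta_pos": [0,0,-0.008],"dr": [0,0,0]},
    {"delta_pos": [0,0,-0.008],"dr": [0,0,0]},
    {"delta_pos": [0,0,-0.008],"dr": [0,0,0]},
  ],
)

```text
time_s: 8.05
ee_pos: [0.697, -0.041, 0.1298]
eef_rot: [-3.141, 0.0, -1.702]
force: [-2.9, 0.2, 6.9]
grip_width: 0.0007
```

Request:
jog_arm(
  increments=[
    {"delta_pos": [0,0,-0.004],"dr": [0,0,0]},
    {"delta_pos": [0,0,-0.008],"dr": [0,0,0]},
    {"delta_pos": [0,0,-0.008],"dr": [0,0,0]},
    {"delta_pos": [0,0,-0.008],"dr": [0,0,0]},
  ],
)

```text
time_s: 8.45
ee_pos: [0.6971, -0.0409, 0.1296]
eef_rot: [-3.14, -0.0, -1.702]
force: [-10.4, 0.9, 19.2]
grip_width: 0.0005
```

The lid stopped hard with the tip at z 0.1186, against 0.118 for flat. I'll lift and look.

Request:
jog_arm(
  increments=[
    {"delta_pos": [0,0,0.05],"dr": [0,0,0]},
    {"delta_pos": [0,0,0.2],"dr": [0,0,0]},
    {"delta_pos": [0,0,0.3],"dr": [0,0,0]},
    {"delta_pos": [0,-0.2,0.3],"dr": [0,0,0]},
    {"delta_pos": [-0.2,-0.3,0.3],"dr": [0,0,0]},
    {"delta_pos": [-0.42,-0.3,0.3],"dr": [0,0,0]},
    {"delta_pos": [-0.42,-0.3,0.3],"dr": [0,0,0]},
    {"delta_pos": [-0.42,-0.3,0.3],"dr": [0,0,0]},
  ],
)

```text
time_s: 9.25
ee_pos: [0.591, -0.1163, 0.2029]
eef_rot: [-3.141, -0.0, -1.703]
force: [0.3, -0.0, 1.3]
grip_width: 0.0009
```

Run:
```python
from h import *
im=snap('side','s4'); cv2.imwrite('pics/s4c.png',cv2.resize(im[90:285,165:365,::-1],None,fx=3,fy=3,interpolation=cv2.INTER_CUBIC)); o=ctrl.get_obs(); q=(.6816,-.0413,-.131)
print(o['ee_pos'],o['force'],toC(o['ee_pos'],q))
for p in((-.085,-.07),(-.085,-.075),(-.085,.01)): print(p,toW((*p,.134),q)-o['ee_pos'])
for y in(-.02,-.01,0): print(y,proj('side',toW((-.085,y,.14),q)))
```

```text
[ 0.59224859 -0.11615231  0.20301188] [0.30781864 0.69812089 0.62029641] [-0.07880819 -0.08588255  0.20301188]
(-0.085, -0.07) [-0.00406409  0.01655527 -0.06901188]
(-0.085, -0.075) [-0.00471722  0.01159811 -0.06901188]
(-0.085, 0.01) [ 0.00638596  0.09586981 -0.06901188]
-0.02 [[283.83576064 186.53900733]]
-0.01 [[281.63001987 188.32253105]]
0 [[279.40295491 190.12329714]]
```

View pics/s4c.png

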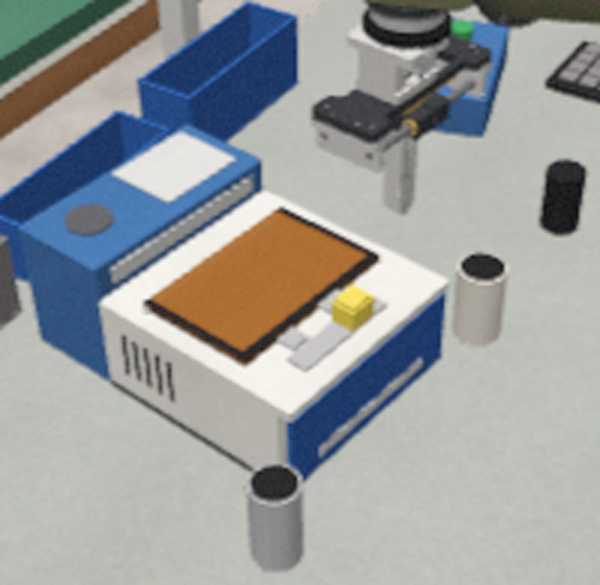

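The lid lies flat, the drawer is shut and the catch grip is at about (352,306) in the crop. I'll descend to the right of the catch.

Request:
jog_arm(
  increments=[
    {"delta_pos": [-0.022,0.026,-0.1],"dr": [0,0,0]},
    {"delta_pos": [-0.022,0.026,-0.2],"dr": [0,0,0]},
    {"delta_pos": [-0.022,0.026,-0.28],"dr": [0,0,0]},
    {"delta_pos": [-0.022,0.026,-0.28],"dr": [0,0,0]},
  ],
)

```text
time_s: 9.7
ee_pos: [0.5865, -0.1089, 0.1293]
eef_rot: [3.138, 0.0, -1.701]
force: [-0.6, -0.3, -0.1]
grip_width: 0.0005
```

Run:
```python
from h import *
im=snap('side','s5'); cv2.imwrite('pics/s5c.png',cv2.resize(im[90:285,165:365,::-1],None,fx=3,fy=3,interpolation=cv2.INTER_CUBIC)); o=ctrl.get_obs(); q=(.6816,-.0413,-.131)
print(o['ee_pos'],o['force'],toC(o['ee_pos'],q))
for y in (-.02,0,.01,.014,.018): print(y,(toW((-.085,y,.133),q)-o['ee_pos'])/.25)
```

```text
[ 0.58706155 -0.10913288  0.13122664] [ 0.21697719 -0.15624931  0.28606967] [-0.08486771 -0.07960081  0.13122664]
-0.02 [0.03061696 0.23642968 0.00709346]
0 [0.04106701 0.31574422 0.00709346]
0.01 [0.04629204 0.3554015  0.00709346]
0.014 [0.04838205 0.3712644  0.00709346]
0.018 [0.05047206 0.38712731 0.00709346]
```

View pics/s5c.png

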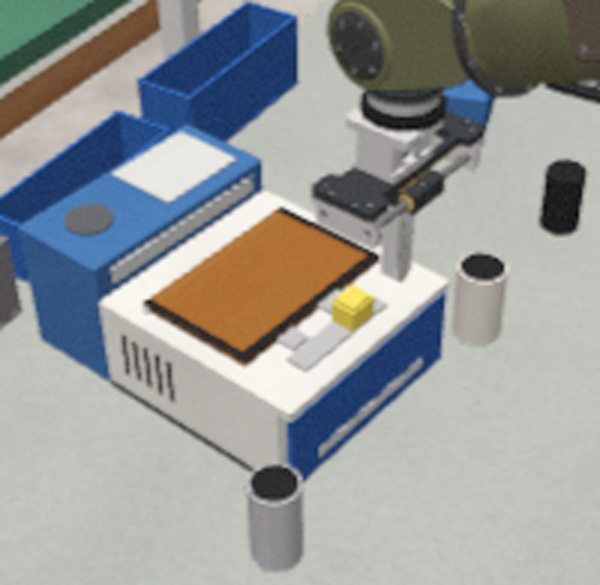

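The fingers are right of the catch and in line with it, tip at about (397,275). I'll push to the left along the cell's y.

Request:
jog_arm(
  increments=[
    {"delta_pos": [0.005,0.04,0.008],"dr": [0,0,0]},
    {"delta_pos": [0.01,0.08,0.008],"dr": [0,0,0]},
    {"delta_pos": [0.015,0.11,0.008],"dr": [0,0,0]},
    {"delta_pos": [0.018,0.14,0.008],"dr": [0,0,0]},
    {"delta_pos": [0.022,0.17,0.008],"dr": [0,0,0]},
    {"delta_pos": [0.026,0.2,0.008],"dr": [0,0,0]},
    {"delta_pos": [0.03,0.23,0.008],"dr": [0,0,0]},
    {"delta_pos": [0.034,0.26,0.008],"dr": [0,0,0]},
    {"delta_pos": [0.038,0.29,0.008],"dr": [0,0,0]},
    {"delta_pos": [0.041,0.315,0.008],"dr": [0,0,0]},
    {"delta_pos": [0.043,0.33,0.008],"dr": [0,0,0]},
    {"delta_pos": [0.043,0.33,0.008],"dr": [0,0,0]},
  ],
)

```text
time_s: 10.95
ee_pos: [0.5971, -0.0263, 0.1338]
eef_rot: [3.141, 0.0, -1.701]
force: [-0.1, -0.3, -0.5]
grip_width: 0.0003
```

Request:
jog_arm(
  increments=[
    {"delta_pos": [0.001,0.01,0],"dr": [0,0,0]},
    {"delta_pos": [0.003,0.02,0],"dr": [0,0,0]},
    {"delta_pos": [0.003,0.02,0],"dr": [0,0,0]},
  ],
)

```text
time_s: 11.25
ee_pos: [0.5978, -0.0217, 0.1338]
eef_rot: [3.141, 0.0, -1.702]
force: [1.1, -0.8, 0.5]
grip_width: 0.0002
```

Request:
jog_arm(
  increments=[
    {"delta_pos": [0.001,0.01,0],"dr": [0,0,0]},
    {"delta_pos": [0.002,0.016,0],"dr": [0,0,0]},
    {"delta_pos": [0.002,0.016,0],"dr": [0,0,0]},
  ],
)

```text
time_s: 11.55
ee_pos: [0.5984, -0.0177, 0.1338]
eef_rot: [3.141, 0.0, -1.702]
force: [-1.7, 0.0, -0.2]
grip_width: 0.0003
```

Request:
jog_arm(
  increments=[
    {"delta_pos": [0.001,0.008,0],"dr": [0,0,0]},
    {"delta_pos": [0.001,0.012,0],"dr": [0,0,0]},
    {"delta_pos": [0.001,0.012,0],"dr": [0,0,0]},
  ],
)

```text
time_s: 11.85
ee_pos: [0.5986, -0.0166, 0.134]
eef_rot: [-3.142, -0.003, -1.703]
force: [-1.8, -13.8, -0.1]
grip_width: 0.0005
```

Request:
jog_arm(
  increments=[
    {"delta_pos": [0.001,0.008,0],"dr": [0,0,0]},
    {"delta_pos": [0.001,0.008,0],"dr": [0,0,0]},
  ],
)

```text
time_s: 12.05
ee_pos: [0.5986, -0.0164, 0.134]
eef_rot: [3.141, -0.006, -1.703]
force: [-4.4, -25.1, 1.7]
grip_width: 0.0007
```

Request:
jog_arm(
  increments=[
    {"delta_pos": [0,-0.03,0],"dr": [0,0,0]},
    {"delta_pos": [-0.012,-0.1,0],"dr": [0,0,0]},
    {"delta_pos": [-0.012,-0.1,0.1],"dr": [0,0,0]},
    {"delta_pos": [-0.012,-0.1,0.25],"dr": [0,0,0]},
    {"delta_pos": [-0.1,-0.3,0.4],"dr": [0,0,0]},
    {"delta_pos": [-0.2,-0.5,0.4],"dr": [0,0,0]},
    {"delta_pos": [-0.4,-0.7,0.4],"dr": [0,0,0]},
    {"delta_pos": [-0.5,-0.9,0.4],"dr": [0,0,0]},
    {"delta_pos": [-0.5,-0.9,0.4],"dr": [0,0,0]},
    {"delta_pos": [-0.5,-0.9,0.4],"dr": [0,0,0]},
  ],
)

```text
time_s: 13.05
ee_pos: [0.4714, -0.2419, 0.2344]
eef_rot: [-3.141, -0.001, -1.707]
force: [0.4, 0.5, 0.3]
grip_width: 0.0008
```

Run:
```python
from h import *
q=(.6816,-.0413,-.131)
s=snap('side','s6'); t=snap('top','t6')
cs=[im[y:y+195,x:x+200,::-1] for im,x,y in((s,165,90),(t,180,85))]
cv2.imwrite('pics/f6.png',cv2.resize(np.hstack(cs),None,fx=2,fy=2,interpolation=cv2.INTER_CUBIC))
for n,im in(('top',t),('side',s)):
    m=cv2.inRange(cv2.cvtColor(im,cv2.COLOR_RGB2HSV),(20,120,120),(35,255,255)); z=m*0; z[150:260,180:350]=m[150:260,180:350]
    c=max(cv2.findContours(z,0,2)[0],key=cv2.contourArea); M=cv2.moments(c); print(n,toC(ray(n,(M['m10']/M['m00'],M['m01']/M['m00']),.135),q))
print(ctrl.get_obs()['ee_pos'],ctrl.get_obs()['force'])
```

```text
top [-0.08671529  0.04165253  0.135     ]
side [-0.09232275  0.04887775  0.135     ]
[ 0.47343377 -0.23881574  0.23416779] [ 0.3453719   0.10150822 -0.05450926]
```

View pics/f6.png

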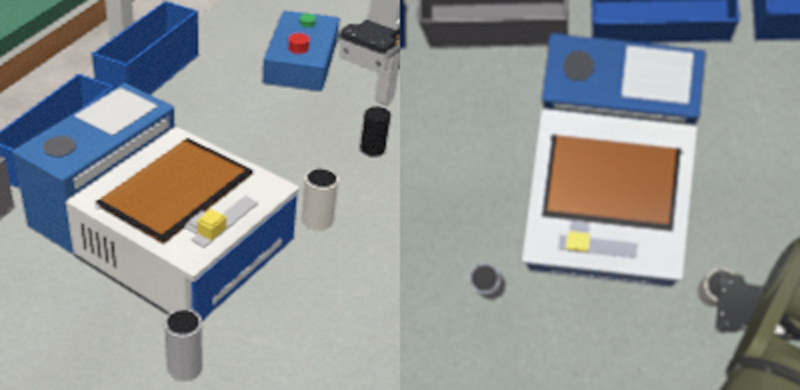

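View pics/t6.png

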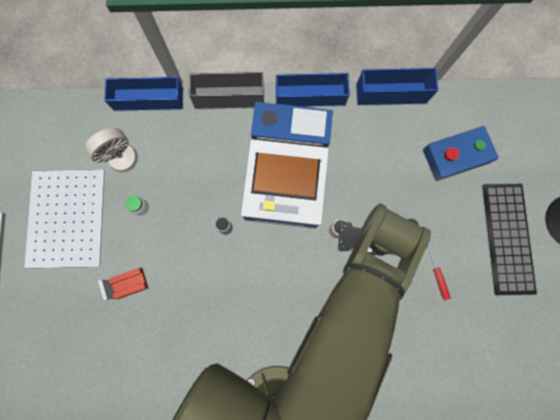

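The catch measures y ≈ 0.042 (home is 0.040) and its tongue is over the tab. The lid is flat, the drawer is shut and the bystanders haven't moved.

```bash
python3 -c "
from station import ctrl; print(ctrl.hand_in())"
```

```text
the job is handed in; nothing more can be done
None
```

The marking cell is closed up and handed in at about 13 s of the 59 s allowed. With shut fingertips I pushed the drawer in, then the lid down, then the catch to the robot's left, and gripped and lifted nothing.

**Last checks:**
- **Drawer:** it met a hard stop where the front should be flush with the cell's edge. The fingertip force reached about 60 N there: 50 N inwards and 32 N vertical. That is above 40 N, but it was on the fingertips, not on the gripper's body, and well under the 120 N wrist limit.
- **Lid:** it stopped hard with the fingertips at z 118.6 mm, against 118 mm for flat. It looks flat in both views.
- **Catch:** it stopped under 25 N. The top view put its centre at cell y 42 mm, against 40 mm for home, with the tongue over the tab. The side view read 49 mm, but that is a rough colour-blob centre; it also read 8 mm or so further left than the top view at the start.
- **Other objects:** everything loose that shows in the last pictures is upright and where it was. In the last top view the arm partly hides the white and black tubes, but the side view shows both standing.
- **Robot:** it was clear of everything, with the measured force near zero.

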